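# Snap the locating pin into the jig catch and tug-test it

## Robot

A 6-joint arm with a two-finger parallel gripper is mounted at the origin on a cart in front of the work surface, level with it; the furniture and walls round the work are solid. World frame = base frame: x ahead of the robot, y to its left, z up, the work surface at z = 0. Lengths are in m, angles in rad, forces in N, time in s.
With the tool pointing down it reaches from about 0.275 to 0.825 m from the base axis. Payload 4.9 kg.
Tool frame: the origin (TCP) lies between the finger pads; the fingertips stand 22 mm ahead of it and the grasp point (between the pads) lies 3 mm ahead of it (bot.finger_overhang is the distance from the TCP to the fingertips, in m); z points along the fingers, y is the line along which they close (so a half turn about z gives the same grasp; the last joint's range is limited). The gripper opens to 85 mm and grips with 20 to 120 N. Pads are 22 mm wide; open, the fingers measure 114 mm over their backs; the gripper's body (76 mm by 85 mm) begins 54 mm behind the grasp point. The pads swing forward as they close: fully open they stand 13 mm farther back than shut.
Start: joints at [1.109, 0.326, -0.193, 1.052, 0, 1.437], TCP at [0.177, 0.521, 0.253] pointing down, gripper open.
Joint ranges: [-2.65, 2.65], [-0.97, 1.79], [-1.3, 1.35], [-1.93, 2.1], [-1.47, 1.37], [-3.14, 3.14]. Speed limits (rad/s): [2.57, 2.57, 3.14, 3.14, 3.14, 3.14].

## Interface

Orientations are given as [roll, pitch, yaw] about the fixed x, y, z axes, in that order (R = Rz(yaw) Ry(pitch) Rx(roll)).
In Python, from bench import bot gives the robot as it stands.
- The arm moves only by the tool step_arm, never from a script. Its argument "deltas" is a list of rows, each an object of numbers: "dx", "dy", "dz": the shift along the tool's x, y, z in units of 30 mm (1.0 is 30 mm); "rx", "ry", "rz": the turn, a rotation vector about the tool's x, y, z in units of 8 degrees (1.0 is 8 degrees). In form: [{"dx": .., "dy": .., "dz": .., "rx": .., "ry": .., "rz": ..}, ...]. A call has 1 to 12 rows; each row shifts and turns the commanded pose from where the row before left it, along the tool's axes as they then stand; what a row does not reach is not made up. A row lasts 1/8 s, in which the tool goes at most 62.5 mm and 10.7 degrees, less where a joint would pass 70% of its speed; a pose out of reach is approached as far as the arm can. A call with a number of a shift or a turn outside -1 to 1 is refused whole. A call with a gripper value outside its range is refused whole. "hand" is the opening, from 0 (shut) to 1 (fully open), set as the call begins (left out, the last holds). The fingers move at their own pace and stop on an object; "force" is the grip in N (left out, the last holds). Time passes only in rows, so rows that do not move let the fingers close. It gives the time, the measured TCP pose, the force, the opening and the grip force at its end, in the units of the state.
- bot.sense(): the state, without advancing time (a new reading comes with each control period).
- bot.grab_frame(name): name is "side" or "top" or "wrist"; returns a dict with "pixels" (400x640x3 uint8, red, green, blue), "z_map" (400x640 float32, m along the optical axis (not along the pixel's ray), 0 where there is no reading), "intrinsics" (3x3 intrinsics, pixels), "xyz" and "rotation" of the camera in the world. Camera axes: x right, y up, looking along -z (the intrinsics and any distortion apply to the point x, -y, -z); pixel columns grow to the right and rows downward; lengths in m; the calibration is good to about 2 mm. A picture is of the moment at which its call begins.
- bot.sign_off(): hands the job in; it is judged then, once.
The state is a dict: "clock": time; "joint_pos": joint angles; "qd": joint speeds; "tau": joint torques, N m; "eef_pos": TCP position; "eef_rot": TCP orientation; "contact_force": force on the tool from outside, world axes, zero at the start; "torque": the same for the moment, N m; "finger_gap": finger opening in m; "gripper_force": force on a finger pad.
Only numpy, scipy, OpenCV 4.12 (cv2) and the standard library are available. Lean on these libraries where they do the work, as an engineer would, in place of code of your own. Each camera call takes 0.05 s, during which the arm holds its last target. There are 200 camera calls.

## Task

Take the locating pin out of its wooden holder, put it in the hole of the sprung steel block and press it straight down until the catch has clicked and its head sits fully down on the block, pushing with no more than 30 N. Then, holding only the pin's head, tug it straight up with a steady 15 N or so for about a second (at least 10 N; never above 20 N, which would strain the catch) to confirm that it is retained. Let go and leave it seated, with the things lying about not disturbed.

Things in the scene. Friction and masses are not known exactly. Their poses are not given: they have to be found in the camera images.
- pin: locating pin, about 80 g: dark wooden cylindrical head 30 mm wide, 40 mm tall, brass dot on top; below it a steel shank 43 mm long: 15 mm wide at first, a ring groove (8 mm wide at its bottom) 15 to 25 mm below the head, a 16 mm wide bulb 25 to 29 mm below it, then a tapered foot with a 6 mm tip. Origin: on the axis at the flat underside of the head; z up along the axis
- holder: plain light wooden block 64 x 64 x 50 mm, fixed to the bench, with a loose 21 mm through hole on its axis in which the pin stands at first, its head resting on the block. Origin: centre of its underside; z up, x and y along its sides
- fixture: the jig catch, fixed to the bench: a round wooden foot 100 mm in diameter and 14 mm high with two dark steel cheeks (top at 49 mm) either side of a square steel block 48 x 48 mm whose top is 68 mm above the bench. Origin: centre of its underside; z up; x points from one cheek to the other
- socket_mouth (a point): centre of the vertical 19 mm through hole in the block's top face, 68 mm above the bench. Four spring balls 20 mm below it resist the foot (roughly 5 to 20 N), then snap into its groove just before the head meets the block. Once clicked the pin has 1 to 2 mm of free play and holds against over 25 N; if not clicked it comes out with a few newtons
- socket (a joint): up or down movement of the steel block on its stiff rubber mount, m: 0 unloaded, positive up; it yields 0.1 mm per newton of vertical load (0.0015 = pulled up with 15 N, -0.0030 = pushed down with 30 N), so its noisy reading is no use as a gauge
- turned_knob: bystander: turned wooden drawer knob, 44 mm wide, 48 mm tall, standing loose; origin at centre of its underside
- cork_block: bystander: cork sanding block 61 x 110 x 36 mm, loose; origin at centre of its underside
- wood_ring: bystander: wooden ring 67 mm across, 15 mm high, loose; origin at centre of its underside
- offcut: bystander: hardwood offcut 42 x 74 x 28 mm, loose; origin at centre of its underside
Things that resemble listed ones, but are neither listed nor needed, are in the scene too. What is shaped like the pin but blue is not meant.

How it is judged:
By the outcome, as a careful person would: the job done as asked, in the order asked, and still so for the second after the job is handed in, with the robot touching nothing.
It also fails if it takes over 61 s, if anything falls off the work surface, if the arm or the gripper's body presses on something with over 40 N, if the wrist force passes 120 N, or if a joint passes its speed limit or range.

## Working session

There is one attempt and no reset: what is moved stays moved. The work goes in short steps, Python scripts to look and compute and a tool call to move; the robot and the scene stay as the last step left them, time stands still between calls to the robot, and variables do not carry over. Pictures are saved under pics/ and viewed, at most 10 in all, crops included, and the job is handed in when it is done.

Besides the shell and the picture viewer there is one more tool, called after ">>>" in YAML: its name, and indented under it one key for each argument. step_arm: Moves the arm, as the interface text tells. Shifts and turns lie within -1 to 1; 1 stands for 30 mm of shift or 8 degrees of turn. Its arguments: {"type":"object","properties":{"deltas":{"type":"array"},"hand":{"type":"number"},"force":{"type":"number"}},"required":["deltas"]}

```bash
mkdir -p pics; cat > h.py <<'E'
import numpy as np, cv2
from bench import bot
def save(f,n): cv2.imwrite('pics/'+n,cv2.cvtColor(f['pixels'],cv2.COLOR_RGB2BGR))
def ray(f,u,v):
    K=np.array(f['intrinsics']); R=np.array(f['rotation'])
    d=np.linalg.inv(K)@[u,v,1]; return np.array(f['xyz']),R@np.array([d[0],-d[1],-d[2]]) if R.shape==(3,3) else None
def onz(f,u,v,z):
    o,d=ray(f,u,v); return o+d*(z-o[2])/d[2]
def px(f,u,v):
    o,d=ray(f,u,v); return o+d*f['z_map'][int(v),int(u)]
E
python3 - <<'E'
from h import *
import pickle
for n in ['top','side']:
    f=bot.grab_frame(n); save(f,n+'1.png'); pickle.dump(f,open(n+'1.pkl','wb'))
    print(n,f['xyz'],f['rotation'],f['intrinsics'],[k for k in f])
print(bot.sense(),bot.finger_overhang)
E
```

```text
top [0.362073   0.02712346 1.31755525] [ 0.1284104   0.00546837 -1.55562937] [[469.48344963   0.         313.63434675]
 [  0.         469.48344963 196.45349724]
 [  0.           0.           1.        ]] ['pixels', 'z_map', 'intrinsics', 'xyz', 'rotation']
side [ 0.00920882 -0.77393411  0.81602753] [ 0.90808203 -0.00372386 -0.56411283] [[441.04231053   0.         321.50122155]
 [  0.         441.04231053 199.95041421]
 [  0.           0.           1.        ]] ['pixels', 'z_map', 'intrinsics', 'xyz', 'rotation']
{'clock': 0.1, 'joint_pos': array([ 1.10879524e+00,  3.26849064e-01, -1.93506179e-01,  1.05203337e+00,
        2.06050628e-05,  1.43662085e+00]), 'qd': array([ 5.30590566e-04, -7.96295695e-04,  1.08704156e-03,  8.14330694e-05,
       -1.49212702e-03,  2.54740479e-04]), 'tau': array([ 1.50553906e-04, -4.44239616e+01,  2.63037801e+01,  7.90942227e-03,
       -9.35592698e-05, -1.00570236e-05]), 'eef_pos': array([0.17683324, 0.52025867, 0.25258294]), 'eef_rot': array([-3.14001743e+00, -2.33425577e-04,  2.81376684e+00]), 'contact_force': array([-0.15431927, -0.49954177, -0.13408731]), 'torque': array([-0.02640636, -0.05604854,  0.05076705]), 'gripper_force': 0.0, 'finger_gap': 0.08508934118913188} 0.022
```

View pics/top1.png

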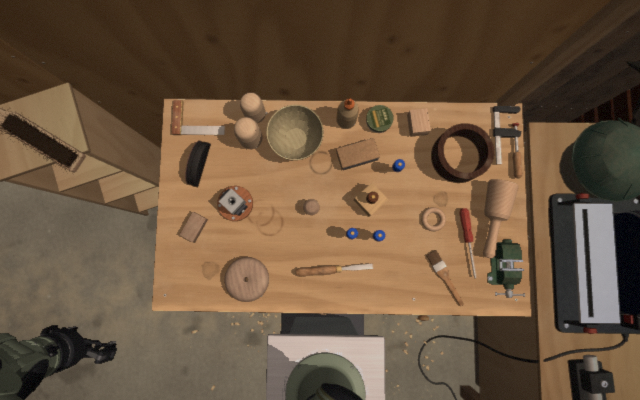

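View pics/side1.png

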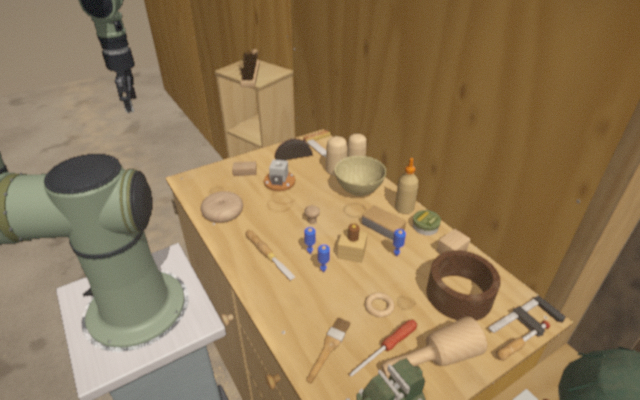

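Candidates for the pin in the top view:
- Dark brown head on the light holder at (372,198).
- Blue look-alikes at (352,233), (379,235) and (399,165).
- Drawer knob at (312,207).

By the description it is (372,198). The fixture is at (235,203). I'll check both in one close crop.

```bash
python3 - <<'E'
s=open('h.py').read()
s=s.replace("R=np.array(f['rotation'])","R=Rotation.from_euler('xyz',f['rotation']).as_matrix()").replace("import numpy as np, cv2","import numpy as np, cv2\nfrom scipy.spatial.transform import Rotation")
s=s.replace(" if R.shape==(3,3) else None","")
open('h.py','w').write(s)
E
python3 - <<'E'
from h import *
import pickle
f=pickle.load(open('top1.pkl','rb'));g=pickle.load(open('side1.pkl','rb'))
im=cv2.cvtColor(f['pixels'],cv2.COLOR_RGB2BGR); im2=cv2.cvtColor(g['pixels'],cv2.COLOR_RGB2BGR)
c=[cv2.resize(a,(380,290),interpolation=cv2.INTER_CUBIC) for a in (im[176:222,342:402],im[180:226,205:265],im2[215:261,322:382],im2[157:203,250:310])]
cv2.imwrite('pics/crop1.png',np.vstack([np.hstack(c[:2]),np.hstack(c[2:])]))
for u,v,z in [(372,198,.09),(235,203,.068)]: print(onz(f,u,v,z),px(f,u,v))
for u,v,z in [(353,228,.09),(280,168,.068)]: print(onz(g,u,v,z),px(g,u,v))
E
```

```text
[ 0.51857497 -0.11751586  0.09      ] [ 0.51840023 -0.11735437  0.09137061]
[0.50255088 0.24696075 0.068     ] [0.50222975 0.24645821 0.07085645]
[ 0.51462228 -0.12597172  0.09      ] [ 0.51404051 -0.12671758  0.09083572]
[0.50150321 0.23466931 0.068     ] [0.5020556  0.23580104 0.06716066]
```

View pics/crop1.png

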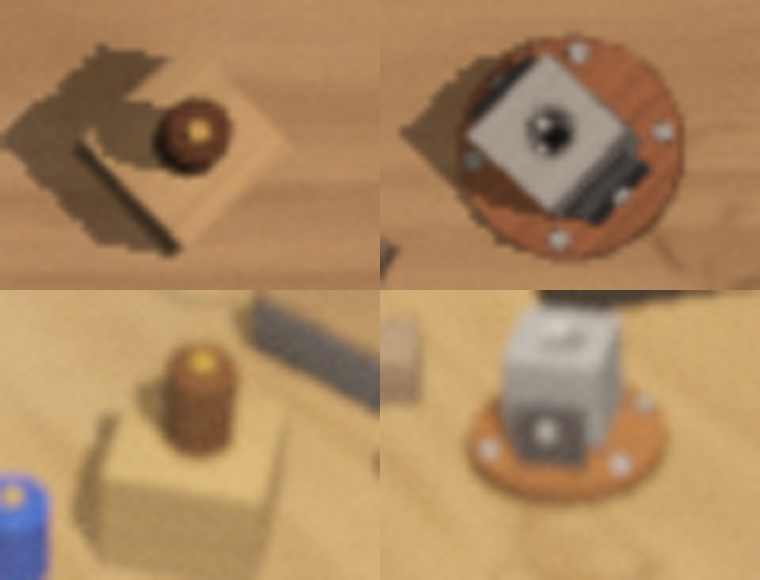

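The crop shows the brown-headed pin with its brass dot at top-view pixel (373.3,196.8), standing in the light holder. The fixture's hole is at about (231.8,200.6). The blue ones are decoys. Next I'll compute the approach.

```bash
cat >> h.py <<'E'
def need(target,yaw=None):
    """tool-frame shift in units (30 mm) and turn (8 deg about z) from measured pose to target xyz, pointing down"""
    s=bot.sense(); R=Rotation.from_euler('xyz',s['eef_rot'])
    y=s['eef_rot'][2] if yaw is None else yaw
    rv=(R.inv()*Rotation.from_euler('xyz',[np.pi,0,y])).as_rotvec()
    print('shift',np.round(R.inv().apply(np.array(target)-s['eef_pos'])/.03,3),'turn',np.round(np.degrees(rv)/8,3))
E
python3 - <<'E'
from h import *
import pickle
f=pickle.load(open('top1.pkl','rb'));g=pickle.load(open('side1.pkl','rb'))
def tri(a,b):
    (o1,d1),(o2,d2)=ray(f,*a),ray(g,*b)
    A=np.stack([d1,-d2],1); t=np.linalg.lstsq(A,o2-o1,rcond=None)[0]
    return o1+t[0]*d1,o2+t[1]*d2
print(onz(f,372.8,196.3,.09),onz(g,353.7,225.8,.09),*tri((372.8,196.3),(353.7,225.8)))
print(onz(f,231.3,200.1,.068),onz(g,278.7,163.6,.068),*tri((231.3,200.1),(278.7,163.6)))
need([.521,-.12,.25])
E
```

```text
[ 0.52312027 -0.11962535  0.09      ] [ 0.52089365 -0.12018765  0.09      ] [ 0.52326214 -0.11975463  0.08891861] [ 0.52185286 -0.11896213  0.08863898]
[0.51023597 0.25718524 0.068     ] [0.50956545 0.25826312 0.068     ] [0.51016853 0.25708052 0.0685688 ] [0.50920675 0.25752316 0.06853625]
shift [-17.733 -16.511   0.108] turn [-0.011 -0.002  0.   ]
```

>>> step_arm:
  deltas:
    - {"dx": -0.98,"dy": -0.91}
    - {"dx": -0.98,"dy": -0.91}
    - {"dx": -0.98,"dy": -0.91}
    - {"dx": -0.98,"dy": -0.91}
    - {"dx": -0.98,"dy": -0.91}
    - {"dx": -0.98,"dy": -0.91}
    - {"dx": -0.98,"dy": -0.91}
    - {"dx": -0.98,"dy": -0.91}
    - {"dx": -0.98,"dy": -0.91}
  hand: 1

```text
schema error: expected keys dx, dy, dz, rx, ry, rz
```

>>> step_arm:
  deltas:
    - {"dx": -0.98,"dy": -0.91}
    - {"dx": -0.98,"dy": -0.91}
    - {"dx": -0.98,"dy": -0.91}
    - {"dx": -0.98,"dy": -0.91}
    - {"dx": -0.98,"dy": -0.91}
    - {"dx": -0.98,"dy": -0.91}
    - {"dx": -0.98,"dy": -0.91}
    - {"dx": -0.98,"dy": -0.91}
    - {}

```text
schema error: expected keys dx, dy, dz, rx, ry, rz
```

```bash
python3 - <<'E'
from h import *
need([.522,-.1195,.25])
f=bot.grab_frame('wrist'); save(f,'w1.png'); print(f['xyz'],f['rotation'])
import pickle; pickle.dump(f,open('w1.pkl','wb'))
E
```

```text
shift [-17.759 -16.485   0.108] turn [-0.011 -0.002  0.   ]
[0.11281212 0.54163967 0.37310684] [-0.26617484  0.00203075  1.24337364]
```

View pics/w1.png

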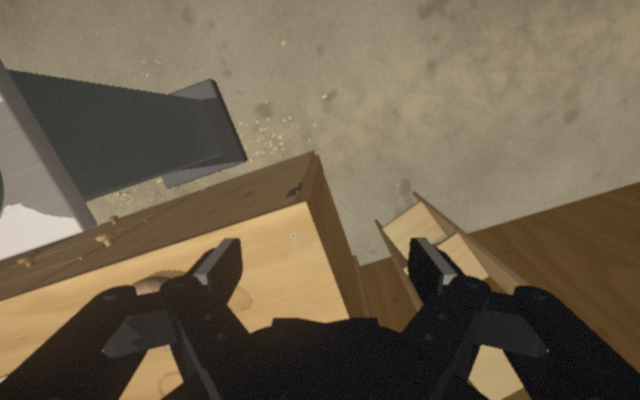

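The rows need all six keys, so nothing moved; the picture shows the bench edge and floor from the start pose, with the fingertips at (235,240) and (415,240). I'll repeat the move with full rows.

>>> step_arm:
  deltas:
    - {"dx": -0.98,"dy": -0.91,"dz": 0,"rx": 0,"ry": 0,"rz": 0}
    - {"dx": -0.98,"dy": -0.91,"dz": 0,"rx": 0,"ry": 0,"rz": 0}
    - {"dx": -0.98,"dy": -0.91,"dz": 0,"rx": 0,"ry": 0,"rz": 0}
    - {"dx": -0.98,"dy": -0.91,"dz": 0,"rx": 0,"ry": 0,"rz": 0}
    - {"dx": -0.98,"dy": -0.91,"dz": 0,"rx": 0,"ry": 0,"rz": 0}
    - {"dx": -0.98,"dy": -0.91,"dz": 0,"rx": 0,"ry": 0,"rz": 0}
    - {"dx": -0.98,"dy": -0.91,"dz": 0,"rx": 0,"ry": 0,"rz": 0}
    - {"dx": -0.98,"dy": -0.91,"dz": 0,"rx": 0,"ry": 0,"rz": 0}
    - {"dx": -0.98,"dy": -0.91,"dz": 0,"rx": 0,"ry": 0,"rz": 0}
  hand: 1

```text
clock: 1.27
eef_pos: [0.3488, 0.2017, 0.2532]
eef_rot: [-3.142, 0.0, 2.814]
contact_force: [1.1, 0.8, 0.5]
finger_gap: 0.0855
gripper_force: 0.0
```

>>> step_arm:
  deltas:
    - {"dx": -0.98,"dy": -0.91,"dz": 0,"rx": 0,"ry": 0,"rz": 0}
    - {"dx": -0.98,"dy": -0.91,"dz": 0,"rx": 0,"ry": 0,"rz": 0}
    - {"dx": -0.98,"dy": -0.91,"dz": 0,"rx": 0,"ry": 0,"rz": 0}
    - {"dx": -0.98,"dy": -0.91,"dz": 0,"rx": 0,"ry": 0,"rz": 0}
    - {"dx": -0.98,"dy": -0.91,"dz": 0,"rx": 0,"ry": 0,"rz": 0}
    - {"dx": -0.98,"dy": -0.91,"dz": 0,"rx": 0,"ry": 0,"rz": 0}
    - {"dx": -0.98,"dy": -0.91,"dz": 0,"rx": 0,"ry": 0,"rz": 0}
    - {"dx": -0.98,"dy": -0.91,"dz": 0,"rx": 0,"ry": 0,"rz": 0}
    - {"dx": 0,"dy": 0,"dz": 0,"rx": 0,"ry": 0,"rz": 0}

```text
clock: 2.4
eef_pos: [0.5018, -0.0817, 0.2529]
eef_rot: [-3.141, 0.0, 2.81]
contact_force: [-0.1, 0.4, -0.3]
finger_gap: 0.0855
gripper_force: 0.0
```

```bash
python3 - <<'E'
from h import *
need([.522,-.1195,.25])
f=bot.grab_frame('wrist'); save(f,'w2.png'); print(f['xyz'],f['rotation'],bot.sense()['clock'])
import pickle; pickle.dump(f,open('w2.pkl','wb'))
E
```

```text
shift [-1.045 -0.972  0.096] turn [-0.002  0.002 -0.   ]
[ 0.43774202 -0.06028737  0.37331149] [-2.66607625e-01  7.73055571e-04  1.23999892e+00] 2.45
```

View pics/w2.png

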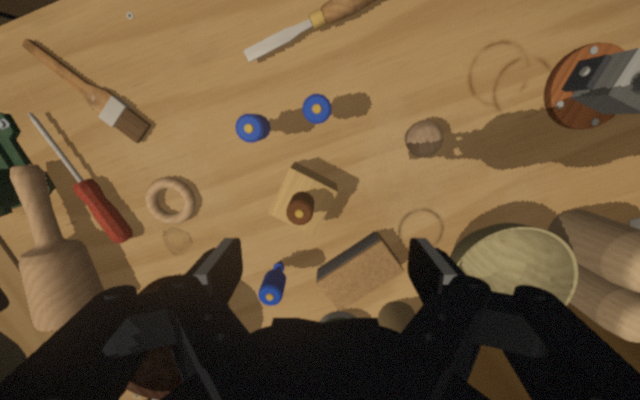

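The wrist view shows the pin's dot at about (297,208), between the open fingers' line, with blue decoys at (252,128), (317,108) and (272,285).

```bash
python3 - <<'E'
from h import *
import pickle
f=pickle.load(open('w2.pkl','rb'))
h=cv2.cvtColor(f['pixels'],cv2.COLOR_RGB2HSV)[190:226,280:320]
m=(h[...,0]>15)&(h[...,0]<32)&(h[...,1]>120)&(h[...,2]>120)
n,l,s,c=cv2.connectedComponentsWithStats(m.astype('uint8'))
for i in range(1,n):
  if s[i,4]>4: u,v=c[i]+[280,190]; print(s[i],u,v,onz(f,u,v,.09),px(f,u,v))
E
```

```text
[  0   0  40  36 258] 300.86046511627904 214.21317829457365 [ 0.52289235 -0.11696511  0.09      ] [ 0.52243042 -0.11665764  0.09153694]
[2 7 4 5 8] 283.875 199.125 [ 0.50114924 -0.12816597  0.09      ] [ 0.51014804 -0.13779934  0.04979223]
[14 19 10 10 75] 298.56 213.53333333333333 [ 0.52136181 -0.11904136  0.09      ] [ 0.52086693 -0.11869364  0.09167672]
```

>>> step_arm:
  deltas:
    - {"dx": -0.52,"dy": -0.48,"dz": 0,"rx": 0,"ry": 0,"rz": 0}
    - {"dx": -0.52,"dy": -0.48,"dz": 0.2,"rx": 0,"ry": 0,"rz": 0}
    - {"dx": 0,"dy": 0,"dz": 0.8,"rx": 0,"ry": 0,"rz": 0}
    - {"dx": 0,"dy": 0,"dz": 0.8,"rx": 0,"ry": 0,"rz": 0}
    - {"dx": 0,"dy": 0,"dz": 0.8,"rx": 0,"ry": 0,"rz": 0}
    - {"dx": 0,"dy": 0,"dz": 0.8,"rx": 0,"ry": 0,"rz": 0}
    - {"dx": 0,"dy": 0,"dz": 0.6,"rx": 0,"ry": 0,"rz": 0}
    - {"dx": 0,"dy": 0,"dz": 0,"rx": 0,"ry": 0,"rz": 0}
    - {"dx": 0,"dy": 0,"dz": 0,"rx": 0,"ry": 0,"rz": 0}

```text
clock: 3.58
eef_pos: [0.5217, -0.1173, 0.1337]
eef_rot: [-3.142, 0.001, 2.814]
contact_force: [0.0, -0.2, 0.7]
finger_gap: 0.0851
gripper_force: 0.0
```

```bash
python3 - <<'E'
from h import *
need([.522,-.1193,.079])
E
```

```text
shift [-0.031 -0.06   1.824] turn [-0.001  0.005 -0.   ]
```

>>> step_arm:
  deltas:
    - {"dx": -0.03,"dy": -0.06,"dz": 0.62,"rx": 0,"ry": 0,"rz": 0}
    - {"dx": 0,"dy": 0,"dz": 0.6,"rx": 0,"ry": 0,"rz": 0}
    - {"dx": 0,"dy": 0,"dz": 0.4,"rx": 0,"ry": 0,"rz": 0}
    - {"dx": 0,"dy": 0,"dz": 0.2,"rx": 0,"ry": 0,"rz": 0}
    - {"dx": 0,"dy": 0,"dz": 0,"rx": 0,"ry": 0,"rz": 0}

```text
clock: 4.2
eef_pos: [0.5214, -0.1189, 0.0787]
eef_rot: [-3.142, -0.0, 2.814]
contact_force: [0.4, 0.7, -0.5]
finger_gap: 0.0855
gripper_force: 0.0
```

>>> step_arm:
  deltas:
    - {"dx": 0,"dy": 0,"dz": 0,"rx": 0,"ry": 0,"rz": 0}
    - {"dx": 0,"dy": 0,"dz": 0,"rx": 0,"ry": 0,"rz": 0}
    - {"dx": 0,"dy": 0,"dz": 0,"rx": 0,"ry": 0,"rz": 0}
    - {"dx": 0,"dy": 0,"dz": 0,"rx": 0,"ry": 0,"rz": 0}
    - {"dx": 0,"dy": 0,"dz": 0,"rx": 0,"ry": 0,"rz": 0}
    - {"dx": 0,"dy": 0,"dz": 0,"rx": 0,"ry": 0,"rz": 0}
  hand: 0
  force: 70

```text
clock: 4.95
eef_pos: [0.5217, -0.119, 0.0793]
eef_rot: [-3.142, 0.001, 2.814]
contact_force: [-1.0, 0.5, 5.5]
finger_gap: 0.028
gripper_force: 68.9
```

>>> step_arm:
  deltas:
    - {"dx": 0,"dy": 0,"dz": -0.2,"rx": 0,"ry": 0,"rz": 0}
    - {"dx": 0,"dy": 0,"dz": -0.4,"rx": 0,"ry": 0,"rz": 0}
    - {"dx": 0,"dy": 0,"dz": -0.6,"rx": 0,"ry": 0,"rz": 0}
    - {"dx": 0,"dy": 0,"dz": -0.7,"rx": 0,"ry": 0,"rz": 0}
    - {"dx": 0,"dy": 0,"dz": -0.7,"rx": 0,"ry": 0,"rz": 0}
    - {"dx": 0,"dy": 0,"dz": -0.7,"rx": 0,"ry": 0,"rz": 0}
    - {"dx": 0,"dy": 0,"dz": -0.5,"rx": 0,"ry": 0,"rz": 0}
    - {"dx": 0,"dy": 0,"dz": -0.2,"rx": 0,"ry": 0,"rz": 0}
    - {"dx": 0,"dy": 0,"dz": 0,"rx": 0,"ry": 0,"rz": 0}

```text
clock: 6.08
eef_pos: [0.5214, -0.1189, 0.1988]
eef_rot: [-3.142, 0.0, 2.814]
contact_force: [-0.7, 0.5, -0.3]
finger_gap: 0.0281
gripper_force: 68.9
```

```bash
python3 - <<'E'
from h import *
need([.51,.257,.20])
E
```

```text
shift [ 4.395 11.74  -0.042] turn [-0.     0.002 -0.   ]
```

>>> step_arm:
  deltas:
    - {"dx": 0.4,"dy": 0.5,"dz": 0,"rx": 0,"ry": 0,"rz": 0}
    - {"dx": 0.4,"dy": 0.95,"dz": 0,"rx": 0,"ry": 0,"rz": 0}
    - {"dx": 0.4,"dy": 0.95,"dz": 0,"rx": 0,"ry": 0,"rz": 0}
    - {"dx": 0.4,"dy": 0.95,"dz": 0,"rx": 0,"ry": 0,"rz": 0}
    - {"dx": 0.4,"dy": 0.95,"dz": 0,"rx": 0,"ry": 0,"rz": 0}
    - {"dx": 0.4,"dy": 0.95,"dz": 0,"rx": 0,"ry": 0,"rz": 0}
    - {"dx": 0.4,"dy": 0.95,"dz": 0,"rx": 0,"ry": 0,"rz": 0}
    - {"dx": 0.4,"dy": 0.95,"dz": 0,"rx": 0,"ry": 0,"rz": 0}
    - {"dx": 0.4,"dy": 0.95,"dz": 0,"rx": 0,"ry": 0,"rz": 0}
    - {"dx": 0.4,"dy": 0.95,"dz": 0,"rx": 0,"ry": 0,"rz": 0}
    - {"dx": 0.4,"dy": 0.7,"dz": 0,"rx": 0,"ry": 0,"rz": 0}
    - {"dx": 0,"dy": 0,"dz": 0,"rx": 0,"ry": 0,"rz": 0}

```text
clock: 7.58
eef_pos: [0.4887, 0.2023, 0.1978]
eef_rot: [-3.141, -0.002, 2.817]
contact_force: [-0.1, -0.0, -1.5]
finger_gap: 0.0281
gripper_force: 69.1
```

```bash
python3 - <<'E'
from h import *
import pickle
need([.51,.257,.20])
f=bot.grab_frame('wrist'); save(f,'w3.png'); pickle.dump(f,open('w3.pkl','wb'))
E
```

```text
shift [-0.091  1.954 -0.074] turn [-0.006 -0.014  0.   ]
```

View pics/w3.png

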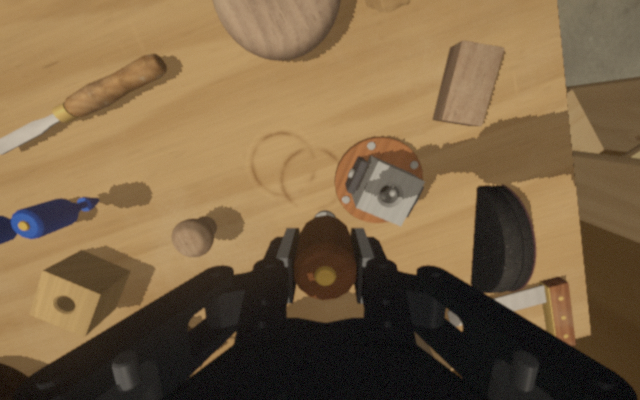

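Pin held upright: dot at (325,276), shank tip at about (324,215). Block hole at about (389,194).

```bash
python3 - <<'E'
from h import *
import pickle
f=pickle.load(open('w3.pkl','rb'))
p=f['pixels']
g=cv2.cvtColor(p,cv2.COLOR_RGB2GRAY)
roi=g[178:212,372:408]
m=(roi<75).astype('uint8')
n,l,s,c=cv2.connectedComponentsWithStats(m)
for i in range(1,n):
  if s[i,4]>15: u,v=c[i]+[372,178]; print(s[i],u,v,onz(f,u,v,.068))
print(onz(f,389,194,.068))
# block top corners from grey mask
hsv=cv2.cvtColor(p,cv2.COLOR_RGB2HSV); mm=((hsv[...,1]<45)&(hsv[...,2]>110)).astype('uint8'); mm[:140]=0;mm[230:]=0;mm[:,:340]=0;mm[:,430:]=0
zz=np.zeros_like(mm)
for v,u in zip(*np.nonzero(mm)):
  zz[v,u]=abs(px(f,u,v)[2]-.068)<.006
cs=max(cv2.findContours(zz,cv2.RETR_EXTERNAL,cv2.CHAIN_APPROX_NONE)[0],key=cv2.contourArea)
W=np.array([onz(f,a[0][0],a[0][1],.068)[:2] for a in cs],np.float32)
print('block rect',cv2.minAreaRect(W))
d=((hsv[...,0]>15)&(hsv[...,0]<32)&(hsv[...,1]>120)&(hsv[...,2]>110)).astype('uint8')[262:292,308:345]
n,l,s,c=cv2.connectedComponentsWithStats(d)
for i in range(1,n):
  if s[i,4]>10: u,v=c[i]+[308,262]; print('dot',s[i],u,v,onz(f,u,v,.2088),px(f,u,v))
print(bot.sense()['eef_pos'])
# tip
print('tip',onz(f,324,214,.1258))
E
```

```text
[ 8  8 11 16 86] 385.5348837209302 192.04651162790697 [0.50436852 0.25597099 0.068     ]
[0.50721606 0.25853835 0.068     ]
block rect ((0.5066804885864258, 0.25862568616867065), (0.04917772859334946, 0.047502558678388596), 47.8443489074707)
dot [  8   7  19  17 239] 324.9958158995816 276.97071129707115 [0.48876796 0.20178662 0.2088    ] [0.48817323 0.20198657 0.20981945]
[0.48914079 0.20136248 0.19793493]
tip [0.48772606 0.20133396 0.1258    ]
```

```bash
python3 - <<'E'
from h import *
need([.5078,.258,.15])
E
```

```text
shift [0.012 1.99  1.596] turn [-0.008 -0.01   0.   ]
```

>>> step_arm:
  deltas:
    - {"dx": 0,"dy": 0.6,"dz": 0,"rx": 0,"ry": 0,"rz": 0}
    - {"dx": 0,"dy": 0.8,"dz": 0,"rx": 0,"ry": 0,"rz": 0}
    - {"dx": 0,"dy": 0.55,"dz": 0,"rx": 0,"ry": 0,"rz": 0}
    - {"dx": 0,"dy": 0,"dz": 0.5,"rx": 0,"ry": 0,"rz": 0}
    - {"dx": 0,"dy": 0,"dz": 0.6,"rx": 0,"ry": 0,"rz": 0}
    - {"dx": 0,"dy": 0,"dz": 0.4,"rx": 0,"ry": 0,"rz": 0}
    - {"dx": 0,"dy": 0,"dz": 0,"rx": 0,"ry": 0,"rz": 0}
    - {"dx": 0,"dy": 0,"dz": 0,"rx": 0,"ry": 0,"rz": 0}

```text
clock: 8.62
eef_pos: [0.5097, 0.2558, 0.154]
eef_rot: [3.141, 0.0, 2.813]
contact_force: [-0.3, -0.4, -0.1]
finger_gap: 0.0281
gripper_force: 69.1
```

```bash
python3 - <<'E'
from h import *
need([.5078,.258,.15])
f=bot.grab_frame('wrist');f2=bot.grab_frame('side')
a=cv2.cvtColor(f['pixels'],cv2.COLOR_RGB2BGR)[140:340,220:440]; b=cv2.cvtColor(f2['pixels'],cv2.COLOR_RGB2BGR)[110:200,230:329]
cv2.imwrite('pics/c3.png',np.hstack([cv2.resize(a,(400,364)),cv2.resize(b,(400,364),interpolation=cv2.INTER_CUBIC)]))
E
```

```text
shift [0.083 0.051 0.132] turn [0.001 0.002 0.   ]
```

View pics/c3.png

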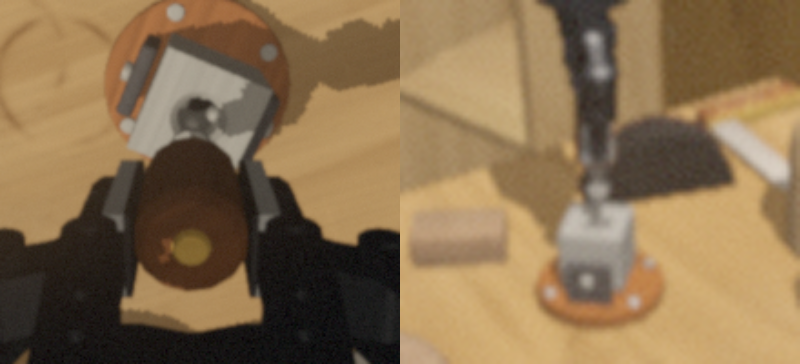

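The wrist crop has the hole at (200,112) directly behind the head, and the side crop has the tip at (597,213) right over the block's hole. The alignment is good, so I'll descend in small steps and watch the force.

>>> step_arm:
  deltas:
    - {"dx": 0.06,"dy": 0.05,"dz": 0.1,"rx": 0,"ry": 0,"rz": 0}
    - {"dx": 0,"dy": 0,"dz": 0.2,"rx": 0,"ry": 0,"rz": 0}
    - {"dx": 0,"dy": 0,"dz": 0.2,"rx": 0,"ry": 0,"rz": 0}
    - {"dx": 0,"dy": 0,"dz": 0.2,"rx": 0,"ry": 0,"rz": 0}
    - {"dx": 0,"dy": 0,"dz": 0.1,"rx": 0,"ry": 0,"rz": 0}
    - {"dx": 0,"dy": 0,"dz": 0,"rx": 0,"ry": 0,"rz": 0}

```text
clock: 9.48
eef_pos: [0.508, 0.2578, 0.1293]
eef_rot: [-3.141, -0.001, 2.814]
contact_force: [-0.8, -0.0, -1.3]
finger_gap: 0.0281
gripper_force: 69.1
```

>>> step_arm:
  deltas:
    - {"dx": 0,"dy": 0,"dz": 0.1,"rx": 0,"ry": 0,"rz": 0}
    - {"dx": 0,"dy": 0,"dz": 0.1,"rx": 0,"ry": 0,"rz": 0}
    - {"dx": 0,"dy": 0,"dz": 0,"rx": 0,"ry": 0,"rz": 0}

```text
clock: 9.85
eef_pos: [0.5081, 0.258, 0.1235]
eef_rot: [3.141, -0.0, 2.814]
contact_force: [0.0, 1.2, -1.7]
finger_gap: 0.0285
gripper_force: 69.1
```

>>> step_arm:
  deltas:
    - {"dx": 0,"dy": 0,"dz": 0.1,"rx": 0,"ry": 0,"rz": 0}
    - {"dx": 0,"dy": 0,"dz": 0,"rx": 0,"ry": 0,"rz": 0}

```text
clock: 10.1
eef_pos: [0.5082, 0.258, 0.1205]
eef_rot: [3.141, -0.0, 2.814]
contact_force: [0.1, 1.0, -0.7]
finger_gap: 0.028
gripper_force: 69.2
```

>>> step_arm:
  deltas:
    - {"dx": 0,"dy": 0,"dz": 0.1,"rx": 0,"ry": 0,"rz": 0}
    - {"dx": 0,"dy": 0,"dz": 0.1,"rx": 0,"ry": 0,"rz": 0}
    - {"dx": 0,"dy": 0,"dz": 0,"rx": 0,"ry": 0,"rz": 0}

```text
clock: 10.48
eef_pos: [0.5082, 0.2581, 0.1145]
eef_rot: [3.141, -0.0, 2.814]
contact_force: [0.2, 2.0, -0.4]
finger_gap: 0.0283
gripper_force: 69.1
```

>>> step_arm:
  deltas:
    - {"dx": 0,"dy": 0,"dz": 0.07,"rx": 0,"ry": 0,"rz": 0}
    - {"dx": 0,"dy": 0,"dz": 0,"rx": 0,"ry": 0,"rz": 0}

```text
clock: 10.72
eef_pos: [0.5085, 0.258, 0.1127]
eef_rot: [3.141, 0.0, 2.814]
contact_force: [1.8, 1.5, -0.7]
finger_gap: 0.0281
gripper_force: 69.4
```

>>> step_arm:
  deltas:
    - {"dx": 0,"dy": 0,"dz": 0.07,"rx": 0,"ry": 0,"rz": 0}
    - {"dx": 0,"dy": 0,"dz": 0,"rx": 0,"ry": 0,"rz": 0}

```text
clock: 10.98
eef_pos: [0.5085, 0.2579, 0.1106]
eef_rot: [3.141, 0.001, 2.814]
contact_force: [0.8, 0.8, 1.5]
finger_gap: 0.0283
gripper_force: 69.6
```

>>> step_arm:
  deltas:
    - {"dx": 0,"dy": 0,"dz": 0.07,"rx": 0,"ry": 0,"rz": 0}
    - {"dx": 0,"dy": 0,"dz": 0,"rx": 0,"ry": 0,"rz": 0}

```text
clock: 11.22
eef_pos: [0.5084, 0.258, 0.1084]
eef_rot: [3.141, 0.0, 2.814]
contact_force: [0.8, 0.8, 3.5]
finger_gap: 0.0281
gripper_force: 69.7
```

>>> step_arm:
  deltas:
    - {"dx": 0,"dy": 0,"dz": 0.07,"rx": 0,"ry": 0,"rz": 0}
    - {"dx": 0,"dy": 0,"dz": 0,"rx": 0,"ry": 0,"rz": 0}

```text
clock: 11.48
eef_pos: [0.5081, 0.258, 0.1058]
eef_rot: [-3.142, -0.0, 2.814]
contact_force: [1.6, 0.6, -0.2]
finger_gap: 0.0281
gripper_force: 69.2
```

>>> step_arm:
  deltas:
    - {"dx": 0,"dy": 0,"dz": 0.05,"rx": 0,"ry": 0,"rz": 0}
    - {"dx": 0,"dy": 0,"dz": 0,"rx": 0,"ry": 0,"rz": 0}

```text
clock: 11.72
eef_pos: [0.508, 0.258, 0.1044]
eef_rot: [-3.142, -0.001, 2.814]
contact_force: [1.0, 1.0, -0.5]
finger_gap: 0.0283
gripper_force: 69.3
```

>>> step_arm:
  deltas:
    - {"dx": 0,"dy": 0,"dz": 0.05,"rx": 0,"ry": 0,"rz": 0}
    - {"dx": 0,"dy": 0,"dz": 0,"rx": 0,"ry": 0,"rz": 0}

```text
clock: 11.98
eef_pos: [0.508, 0.258, 0.1031]
eef_rot: [-3.142, -0.0, 2.814]
contact_force: [0.5, 1.6, 0.6]
finger_gap: 0.028
gripper_force: 69.4
```

>>> step_arm:
  deltas:
    - {"dx": 0,"dy": 0,"dz": 0.04,"rx": 0,"ry": 0,"rz": 0}
    - {"dx": 0,"dy": 0,"dz": 0,"rx": 0,"ry": 0,"rz": 0}

```text
clock: 12.22
eef_pos: [0.5081, 0.258, 0.1019]
eef_rot: [-3.142, -0.0, 2.814]
contact_force: [1.2, 1.6, 0.8]
finger_gap: 0.028
gripper_force: 69.3
```

>>> step_arm:
  deltas:
    - {"dx": 0,"dy": 0,"dz": 0.04,"rx": 0,"ry": 0,"rz": 0}
    - {"dx": 0,"dy": 0,"dz": 0,"rx": 0,"ry": 0,"rz": 0}

```text
clock: 12.48
eef_pos: [0.508, 0.258, 0.1005]
eef_rot: [-3.142, -0.0, 2.814]
contact_force: [0.4, 2.4, -1.9]
finger_gap: 0.0283
gripper_force: 69.1
```

>>> step_arm:
  deltas:
    - {"dx": 0,"dy": 0,"dz": 0.03,"rx": 0,"ry": 0,"rz": 0}
    - {"dx": 0,"dy": 0,"dz": 0,"rx": 0,"ry": 0,"rz": 0}

```text
clock: 12.72
eef_pos: [0.508, 0.258, 0.0996]
eef_rot: [-3.141, -0.001, 2.814]
contact_force: [1.2, 2.7, -4.2]
finger_gap: 0.0282
gripper_force: 69.1
```

>>> step_arm:
  deltas:
    - {"dx": 0,"dy": 0,"dz": 0.03,"rx": 0,"ry": 0,"rz": 0}
    - {"dx": 0,"dy": 0,"dz": 0,"rx": 0,"ry": 0,"rz": 0}

```text
clock: 12.98
eef_pos: [0.508, 0.258, 0.0989]
eef_rot: [-3.141, -0.0, 2.814]
contact_force: [0.0, 3.3, -3.1]
finger_gap: 0.0281
gripper_force: 69.3
```

>>> step_arm:
  deltas:
    - {"dx": 0,"dy": 0,"dz": 0.03,"rx": 0,"ry": 0,"rz": 0}
    - {"dx": 0,"dy": 0,"dz": 0,"rx": 0,"ry": 0,"rz": 0}

```text
clock: 13.22
eef_pos: [0.5082, 0.2579, 0.0983]
eef_rot: [3.142, 0.0, 2.814]
contact_force: [0.8, 1.9, -0.9]
finger_gap: 0.0284
gripper_force: 69.4
```

>>> step_arm:
  deltas:
    - {"dx": 0,"dy": 0,"dz": 0.03,"rx": 0,"ry": 0,"rz": 0}
    - {"dx": 0,"dy": 0,"dz": 0,"rx": 0,"ry": 0,"rz": 0}

```text
clock: 13.48
eef_pos: [0.5083, 0.2579, 0.0974]
eef_rot: [3.142, 0.0, 2.814]
contact_force: [-0.3, 1.7, 0.1]
finger_gap: 0.0282
gripper_force: 69.5
```

>>> step_arm:
  deltas:
    - {"dx": 0,"dy": 0,"dz": 0.02,"rx": 0,"ry": 0,"rz": 0}
    - {"dx": 0,"dy": 0,"dz": 0,"rx": 0,"ry": 0,"rz": 0}

```text
clock: 13.72
eef_pos: [0.5084, 0.2579, 0.097]
eef_rot: [3.142, 0.0, 2.814]
contact_force: [0.3, 1.7, 2.6]
finger_gap: 0.0278
gripper_force: 69.8
```

>>> step_arm:
  deltas:
    - {"dx": 0,"dy": 0,"dz": 0.02,"rx": 0,"ry": 0,"rz": 0}
    - {"dx": 0,"dy": 0,"dz": 0,"rx": 0,"ry": 0,"rz": 0}

```text
clock: 13.98
eef_pos: [0.5084, 0.2579, 0.0966]
eef_rot: [3.141, 0.001, 2.814]
contact_force: [-1.3, 0.6, 5.3]
finger_gap: 0.0281
gripper_force: 70.2
```

>>> step_arm:
  deltas:
    - {"dx": 0,"dy": 0,"dz": 0.02,"rx": 0,"ry": 0,"rz": 0}
    - {"dx": 0,"dy": 0,"dz": 0,"rx": 0,"ry": 0,"rz": 0}

```text
clock: 14.22
eef_pos: [0.5084, 0.2579, 0.0963]
eef_rot: [3.141, 0.001, 2.814]
contact_force: [-2.2, 1.2, 8.1]
finger_gap: 0.0279
gripper_force: 70.5
```

>>> step_arm:
  deltas:
    - {"dx": 0,"dy": 0,"dz": 0.02,"rx": 0,"ry": 0,"rz": 0}
    - {"dx": 0,"dy": 0,"dz": 0,"rx": 0,"ry": 0,"rz": 0}

```text
clock: 14.48
eef_pos: [0.5084, 0.2579, 0.0961]
eef_rot: [3.141, 0.001, 2.814]
contact_force: [-2.3, 0.7, 11.1]
finger_gap: 0.0286
gripper_force: 70.8
```

>>> step_arm:
  deltas:
    - {"dx": 0,"dy": 0,"dz": 0.03,"rx": 0,"ry": 0,"rz": 0}
    - {"dx": 0,"dy": 0,"dz": 0,"rx": 0,"ry": 0,"rz": 0}

```text
clock: 14.72
eef_pos: [0.5084, 0.258, 0.0957]
eef_rot: [3.141, 0.001, 2.814]
contact_force: [-3.9, 0.6, 13.8]
finger_gap: 0.0284
gripper_force: 71.2
```

>>> step_arm:
  deltas:
    - {"dx": 0,"dy": 0,"dz": 0.03,"rx": 0,"ry": 0,"rz": 0}
    - {"dx": 0,"dy": 0,"dz": 0,"rx": 0,"ry": 0,"rz": 0}

```text
clock: 14.98
eef_pos: [0.5084, 0.258, 0.0952]
eef_rot: [3.141, 0.001, 2.814]
contact_force: [-4.8, 0.1, 18.6]
finger_gap: 0.0279
gripper_force: 71.6
```

>>> step_arm:
  deltas:
    - {"dx": 0,"dy": 0,"dz": 0.02,"rx": 0,"ry": 0,"rz": 0}
    - {"dx": 0,"dy": 0,"dz": 0,"rx": 0,"ry": 0,"rz": 0}

```text
clock: 15.22
eef_pos: [0.5085, 0.2579, 0.095]
eef_rot: [3.141, 0.002, 2.814]
contact_force: [-5.5, -1.1, 21.0]
finger_gap: 0.0277
gripper_force: 71.9
```

Seated: the force rises at about 10 N/mm from TCP z = 0.0972, as expected for the head on the block. Next I'll unload and tug gently.

>>> step_arm:
  deltas:
    - {"dx": 0,"dy": 0,"dz": -0.06,"rx": 0,"ry": 0,"rz": 0}
    - {"dx": 0,"dy": 0,"dz": -0.06,"rx": 0,"ry": 0,"rz": 0}
    - {"dx": 0,"dy": 0,"dz": -0.05,"rx": 0,"ry": 0,"rz": 0}
    - {"dx": 0,"dy": 0,"dz": 0,"rx": 0,"ry": 0,"rz": 0}

```text
clock: 15.72
eef_pos: [0.5082, 0.2579, 0.0972]
eef_rot: [-3.142, -0.0, 2.814]
contact_force: [0.2, 2.2, -0.4]
finger_gap: 0.0281
gripper_force: 69.5
```

>>> step_arm:
  deltas:
    - {"dx": 0,"dy": 0,"dz": -0.05,"rx": 0,"ry": 0,"rz": 0}
    - {"dx": 0,"dy": 0,"dz": 0,"rx": 0,"ry": 0,"rz": 0}

```text
clock: 15.98
eef_pos: [0.508, 0.2579, 0.0987]
eef_rot: [-3.141, -0.001, 2.814]
contact_force: [0.4, 1.8, -2.7]
finger_gap: 0.0281
gripper_force: 69.3
```

>>> step_arm:
  deltas:
    - {"dx": 0,"dy": 0,"dz": -0.03,"rx": 0,"ry": 0,"rz": 0}
    - {"dx": 0,"dy": 0,"dz": 0,"rx": 0,"ry": 0,"rz": 0}

```text
clock: 16.23
eef_pos: [0.5079, 0.2579, 0.0994]
eef_rot: [-3.141, -0.001, 2.814]
contact_force: [2.8, 3.4, -7.3]
finger_gap: 0.0284
gripper_force: 69.4
```

>>> step_arm:
  deltas:
    - {"dx": 0,"dy": 0,"dz": -0.03,"rx": 0,"ry": 0,"rz": 0}
    - {"dx": 0,"dy": 0,"dz": 0,"rx": 0,"ry": 0,"rz": 0}

```text
clock: 16.48
eef_pos: [0.5078, 0.2579, 0.1002]
eef_rot: [-3.141, -0.001, 2.814]
contact_force: [3.1, 3.9, -12.6]
finger_gap: 0.0278
gripper_force: 69.8
```

>>> step_arm:
  deltas:
    - {"dx": 0,"dy": 0,"dz": -0.015,"rx": 0,"ry": 0,"rz": 0}
    - {"dx": 0,"dy": 0,"dz": 0,"rx": 0,"ry": 0,"rz": 0}

```text
clock: 16.73
eef_pos: [0.5078, 0.2579, 0.1006]
eef_rot: [-3.141, -0.001, 2.814]
contact_force: [3.4, 3.8, -14.9]
finger_gap: 0.0283
gripper_force: 70.0
```

>>> step_arm:
  deltas:
    - {"dx": 0,"dy": 0,"dz": 0,"rx": 0,"ry": 0,"rz": 0}
    - {"dx": 0,"dy": 0,"dz": 0,"rx": 0,"ry": 0,"rz": 0}

```text
clock: 16.98
eef_pos: [0.5078, 0.2579, 0.1006]
eef_rot: [-3.141, -0.001, 2.814]
contact_force: [3.6, 3.3, -14.6]
finger_gap: 0.0275
gripper_force: 70.0
```

>>> step_arm:
  deltas:
    - {"dx": 0,"dy": 0,"dz": 0,"rx": 0,"ry": 0,"rz": 0}
    - {"dx": 0,"dy": 0,"dz": 0,"rx": 0,"ry": 0,"rz": 0}
    - {"dx": 0,"dy": 0,"dz": 0,"rx": 0,"ry": 0,"rz": 0}
    - {"dx": 0,"dy": 0,"dz": 0,"rx": 0,"ry": 0,"rz": 0}
    - {"dx": 0,"dy": 0,"dz": 0,"rx": 0,"ry": 0,"rz": 0}
    - {"dx": 0,"dy": 0,"dz": 0,"rx": 0,"ry": 0,"rz": 0}
    - {"dx": 0,"dy": 0,"dz": 0,"rx": 0,"ry": 0,"rz": 0}
    - {"dx": 0,"dy": 0,"dz": 0,"rx": 0,"ry": 0,"rz": 0}

```text
clock: 17.98
eef_pos: [0.5078, 0.2579, 0.1006]
eef_rot: [-3.141, -0.001, 2.814]
contact_force: [5.0, 4.0, -15.3]
finger_gap: 0.028
gripper_force: 70.0
```

>>> step_arm:
  deltas:
    - {"dx": 0,"dy": 0,"dz": 0.06,"rx": 0,"ry": 0,"rz": 0}
    - {"dx": 0,"dy": 0,"dz": 0.06,"rx": 0,"ry": 0,"rz": 0}
    - {"dx": 0,"dy": 0,"dz": 0.04,"rx": 0,"ry": 0,"rz": 0}
    - {"dx": 0,"dy": 0,"dz": 0,"rx": 0,"ry": 0,"rz": 0}

```text
clock: 18.48
eef_pos: [0.5085, 0.2579, 0.0972]
eef_rot: [3.141, 0.001, 2.814]
contact_force: [0.1, 2.1, 1.0]
finger_gap: 0.028
gripper_force: 71.6
```

>>> step_arm:
  deltas:
    - {"dx": 0,"dy": 0,"dz": 0.05,"rx": 0,"ry": 0,"rz": 0}
    - {"dx": 0,"dy": 0,"dz": 0,"rx": 0,"ry": 0,"rz": 0}

```text
clock: 18.73
eef_pos: [0.5086, 0.2579, 0.0963]
eef_rot: [3.141, 0.001, 2.814]
contact_force: [-1.8, 1.0, 9.3]
finger_gap: 0.0283
gripper_force: 72.6
```

>>> step_arm:
  deltas:
    - {"dx": 0,"dy": 0,"dz": 0,"rx": 0,"ry": 0,"rz": 0}
    - {"dx": 0,"dy": 0,"dz": 0,"rx": 0,"ry": 0,"rz": 0}
    - {"dx": 0,"dy": 0,"dz": 0,"rx": 0,"ry": 0,"rz": 0}
    - {"dx": 0,"dy": 0,"dz": 0,"rx": 0,"ry": 0,"rz": 0}
    - {"dx": 0,"dy": 0,"dz": 0,"rx": 0,"ry": 0,"rz": 0}
    - {"dx": 0,"dy": 0,"dz": 0,"rx": 0,"ry": 0,"rz": 0}
  hand: 1

```text
clock: 19.48
eef_pos: [0.5082, 0.2579, 0.095]
eef_rot: [-3.142, -0.0, 2.814]
contact_force: [-0.6, -0.4, -0.5]
finger_gap: 0.0857
gripper_force: 0.0
```

>>> step_arm:
  deltas:
    - {"dx": 0,"dy": 0,"dz": -0.3,"rx": 0,"ry": 0,"rz": 0}
    - {"dx": 0,"dy": 0,"dz": -0.6,"rx": 0,"ry": 0,"rz": 0}
    - {"dx": 0,"dy": 0,"dz": -0.8,"rx": 0,"ry": 0,"rz": 0}
    - {"dx": 0,"dy": 0,"dz": -0.8,"rx": 0,"ry": 0,"rz": 0}
    - {"dx": 0,"dy": 0,"dz": -0.8,"rx": 0,"ry": 0,"rz": 0}
    - {"dx": 0,"dy": 0,"dz": -0.5,"rx": 0,"ry": 0,"rz": 0}
    - {"dx": 0,"dy": -0.8,"dz": 0,"rx": 0,"ry": 0,"rz": 0}
    - {"dx": 0,"dy": -0.8,"dz": 0,"rx": 0,"ry": 0,"rz": 0}
    - {"dx": 0,"dy": -0.8,"dz": 0,"rx": 0,"ry": 0,"rz": 0}
    - {"dx": 0,"dy": 0,"dz": 0,"rx": 0,"ry": 0,"rz": 0}

```text
clock: 20.72
eef_pos: [0.4845, 0.1888, 0.2092]
eef_rot: [-3.141, -0.001, 2.812]
contact_force: [0.8, 0.1, 0.3]
finger_gap: 0.0855
gripper_force: 0.0
```

```bash
python3 - <<'E'
from h import *
f=bot.grab_frame('wrist');f2=bot.grab_frame('side');f3=bot.grab_frame('top')
h=cv2.cvtColor(f['pixels'],cv2.COLOR_RGB2HSV)
cv2.imwrite('pics/c4.png',np.vstack([np.hstack([cv2.resize(cv2.cvtColor(a,cv2.COLOR_RGB2BGR),(400,300),interpolation=cv2.INTER_CUBIC) for a in r]) for r in ((f['pixels'][100:280,280:520],f2['pixels'][120:195,240:340]),(f2['pixels'],f3['pixels']))]))
import pickle; pickle.dump((f,f2,f3),open('e.pkl','wb'))
ou=[px(f,u,v) for u in range(300,500) for v in range(110,280) if f['z_map'][v,u]>0]
ou=np.array(ou); s=(np.hypot(ou[:,0]-.508,ou[:,1]-.258)<.009); print('head top z (expect .108):',np.percentile(ou[s][:,2],[50,75,90]), 'n',s.sum())
E
```

```text
head top z (expect .108): [0.10781607 0.10851452 0.10914733] n 348
```

View pics/c4.png

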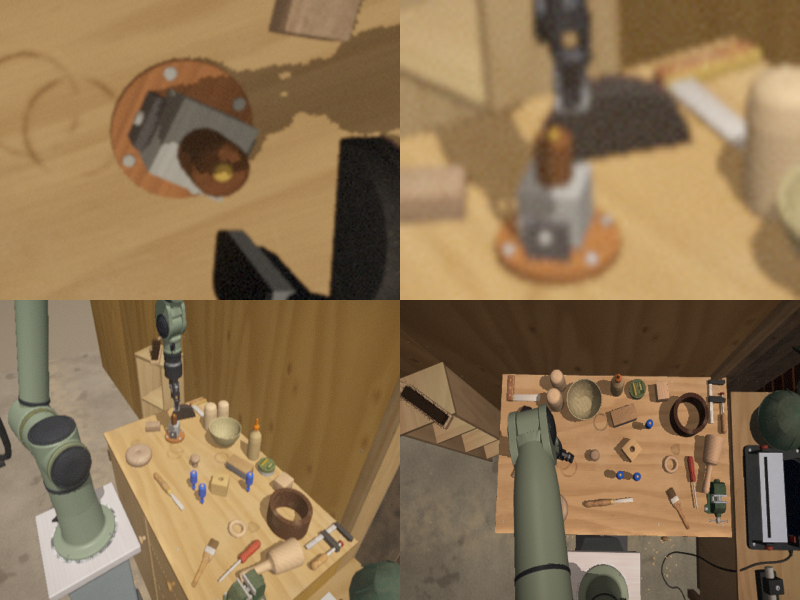

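The pin stands upright on the block with its dot at crop (222,173). The head top is at z = 0.108, so it is fully down. Nothing else was disturbed and the gripper is clear, so I'll hand in.

```bash
python3 -c "
from bench import bot
print(bot.sign_off())"
```

```text
the job is handed in; nothing more can be done
None
```

The pin is seated in the block and the job is handed in: I pressed it down with about 21 N, it held a tug of about 15 N for over a second, and I let go with its head fully down and nothing else seen to have moved (no score came back).

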